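Hang the cork bin on its cleat rack

TASK

Hang the empty wooden cork bin in the free place of the rack, beside the bin that already hangs there: tip its foot out towards you, hook the bevelled strip on its back over the cleat, let it down until the cleat carries it, then bring its foot in until the steel tongue clicks home in the roller catch and the bin hangs upright and tight to the board. Work gently, feeling for the cleat and the catch rather than forcing them, leave the other things where they are, and let go of the bin when it is locked.

Things in the scene. Friction and masses are not known exactly. Their poses are not given: they have to be found in the camera images.
- rack: Fixed rack, origin on the worktop below the middle of its board's front face: x into the board (away from the robot), y left, z up. Dark foot 190x264x14 mm, two steel posts 160 mm tall at y = +-121, a dark board 260 wide clamped in front of them. A bin like the loose one hangs fixed on its right half: y = -121 to -11, 100 mm out from the board. Board, cleat, catch and that bin count as rack.
- bay (a point): Free place: worktop height (z = 0) below the board's front face, 66 mm left of the rack's middle; axes as the rack's. The board has been clamped on its posts at an unmeasured height: h, the height of a properly hung bin's underside over the worktop, is 36 to 72 mm; see or feel it. Board top at h+76, underside h-10 mm. Hung, the bin has the bay's axes, its centre at x = -58, y = 0.
- cleat_line (a point): Worktop point (z = 0) below the middle of the cleat's crest in the free place; bay x = -11 mm, y = 0. The pale wooden cleat runs along the board (248 mm), 12 mm thick, from h+45 up to its crest at h+84. The crest is flat for 2 mm (bay x = -12 to -10); from there its top falls back at 60 degrees from level to the board at h+66.5: a V groove open above, between cleat and board.
- roller_left (a joint): Left roller of the catch, travel in m: 0 at rest, 0.0023 while the strike's head passes, near 0 again when it is home. Aluminium catch below the cleat at bay y = 0, 46 mm wide, 12 mm out, h-1 to h+27: two upright white spring rollers 8 mm thick, 5.4 mm apart, axes 8.6 mm off the board, under a rigid cover (underside h+22): the tongue enters from the front only, never from above.
- roller_right (a joint): The same for the right roller. The bin's own weight does not push the head between the rollers; it needs about 4 to 11 N down on the middle of the front rim (bin_rim), or rather more on the foot, inwards. With the strip in the groove and the strike resting on the rollers the bin leans about 0.1 to 0.15 rad. If friction leaves the strip a little up on the bevel, pressing the upper front in seats it
- bin_centre (a point): Centre (50 mm above its underside) of the loose cork bin: open brown wooden box 84 deep (x) x 110 wide (y) x 100 mm high, 0.2 to 0.34 kg, empty. Axes: x to its back, y left, z up. Front wall 10 mm thick (x = -42 to -32; grip it from above, one finger inside), back face x = +42, sides 7, floor 7 mm. Foot out means leaned so that its top goes to the board.
- strip_tip (a point): Middle of the bottom edge of the pale strip on the bin's back: bin x = 57, y = 0, 70 mm above the underside. The strip is 96 wide, 16 thick (x = 42 to 58), up to 98 mm above the underside; rear face upright, bottom flat for 2 mm at the rear, then rising at 60 degrees to the bin's back. In the groove the bin turns about this edge; hung, it is 14 mm below the crest and its rear face meets the board.
- strike_tip (a point): Tip of the steel strike tongue low on the bin's back: bin x = 58, y = 0, 12 mm above the underside. Tongue 6 mm high, 5 wide, 16 long; spear head 10 mm at its widest, 4 mm from the tip. It touches the board when home. Leaned 0.3 rad with the strip over the groove, it clears the catch; upright it would land on the catch's cover.
- bin_rim (a point): Middle of the top edge of the bin's front wall: bin x = -37, y = 0, 100 mm above the underside.
- cork_bin: The loose cork bin itself; origin at the centre of its underside, axes as at bin_centre.
- jigger: Bystander: steel double jigger, 47x47x94 mm, left of the rack; origin under its centre.
- shot_glass: Bystander: shot glass 48x48x61 mm, left of the rack; origin under its centre.
- cork: Bystander: wine cork 23x44x23 mm, lying on the worktop in front of the rack; origin under its centre.
- wine_stopper: Bystander: wooden wine stopper 34x34x46 mm, standing on its cap in front of the rack; origin under its centre.

How it is judged (in metres and radians):
On the way:
1. the cleat takes hold of the strip while the bin's foot is still out (angle between cork_bin's own z axis and vertical above 0.07 rad and x of strip_tip in the frame of bay above -0.012 m and contact force between cork_bin and rack above 0.7 N), for 0.1 s.
At the end, for the whole second after the job is handed in: The bin hangs let go and at rest on the cleat in the free place: upright within 0.045 rad, square to the board within 0.04 rad, strip within 3.5 and strike tip within 2.5 mm of the board's face, strike within 4 mm of the catch's middle, both rollers closed behind its head (under 1.2 mm) (angle between cork_bin's own z axis and vertical below 0.045 rad and angle between the y axis of cork_bin and the y axis of bay, either way round below 0.04 rad and x of strip_tip in the frame of bay above -0.0045 m and x of strike_tip in the frame of bay above -0.0025 m and y of strike_tip in the frame of bay between -0.004 and 0.004 m and value of joint each of roller_left, roller_right below 0.0012 m and height (world z) of strip_tip between 0.1 and 0.148 m and contact force between cork_bin and the fingers below 0.1 N and contact force between cork_bin and the arm below 0.1 N and linear speed of cork_bin below 0.01 m/s); the robot touches nothing.
It fails at once if the bin is forced: its contact forces on the rack add up to more than 70 N (some 20 N of pressing) (contact force between cork_bin and rack above 70 N).
It fails at once if the arm or fingers bear on the rack with more than 15 N (contact force between any of the fingers, the arm and rack above 15 N).
It fails at once if a bystander is moved more than 25 mm (distance of any of jigger, shot_glass, cork, wine_stopper from where it was at the start of the episode above 0.025 m).
It fails at once if the bin is dropped: out of the fingers it moves faster than 0.45 m/s (contact force between cork_bin and the fingers below 0.05 N and linear speed of cork_bin above 0.45 m/s).
It also fails if it takes over 69 s, if anything falls off the work surface, if the arm or the gripper's body presses on something with over 40 N, if the wrist force passes 120 N, or if a joint passes its speed limit or range.

ROBOT

A 6-joint arm with a two-finger parallel gripper is mounted at the origin on a cart in front of the work surface, level with it; the furniture and walls round the work are solid. World frame = base frame: x ahead of the robot, y to its left, z up, the work surface at z = 0. Lengths are in mm, angles in rad, forces in N, time in s.
With the tool pointing down it reaches from about 275 to 1000 mm from the base axis. Payload 8.4 kg.
Tool frame: the origin (TCP) lies midway between the tips of the shut fingers; the grasp point (between the pads) lies 19 mm behind it; z points along the fingers, y is the line along which they close (so a half turn about z gives the same grasp; the last joint's range is limited). The gripper opens to 85 mm and grips with 20 to 120 N. Pads are 22 mm wide; open, the fingers measure 114 mm over their backs; the gripper's body (76 mm by 85 mm) begins 54 mm behind the grasp point. The pads swing forward as they close: fully open they stand 13 mm farther back than shut.
Start: joints at [1.236, 0.353, 1.633, -0, 1.155, -0.002], TCP at [204.18, 590.71, 194.081] pointing down, gripper open.
Joint ranges: [-2.63, 2.63], [-0.92, 2.1], [0.06, 2.66], [-1.3, 4.44], [0, 2.69], [-3.02, 3.02]. Speed limits (rad/s): [2.22, 2.22, 2.79, 3.14, 3.14, 3.14].

INTERFACE

Orientations are given as [roll, pitch, yaw] about the fixed x, y, z axes, in that order (R = Rz(yaw) Ry(pitch) Rx(roll)).
In Python, from rig import r gives the robot as it stands.
- The arm moves only by the tool servo_tool, never from a script. Its argument "deltas" is a list of rows, each an object of numbers: "x", "y", "z": the shift along the world's x, y, z in mm; "rx", "ry", "rz": the turn, a rotation vector about the world's x, y, z in rad; "gripper": the gripper's target within -1 to 1 (fully open at 1, half-way at 0, shut at -1). A call has 1 to 10 rows; each row is the pose to reach, as a shift and turn from the pose commanded when the call began; what a row does not reach only later rows make up. A row lasts 1/10 s, in which the tool goes at most 50 mm and 8.59 degrees, less where a joint would pass 70% of its speed; a pose out of reach is approached as far as the arm can. A call with a gripper value outside its range is refused whole. The fingers move at their own pace and stop on an object; "newtons" is the grip in N (left out, the last holds). Time passes only in rows, so rows that repeat a pose let the fingers close. It gives the time, the measured TCP pose, the force, the opening and the grip force at its end, in the units of the state.
- r.sense(): the state, without advancing time (a new reading comes with each control period).
- r.grab_frame(name): name is "scene" or "top"; returns the picture (384x512x3 uint8, blue, green, red); there is no depth.
- r.camera_params(name): a dict with "mtx" (3x3 intrinsics, pixels), "eye" and "orientation" of the camera in the world. Camera axes: x right, y down, z forward; pixel columns grow to the right and rows downward; lengths in mm; the calibration is good to about 2 mm. A picture is of the moment at which its call begins. camera_params takes no time and is no camera call.
- r.sign_off(): hands the job in; it is judged then, once.
Trained networks look in the newest picture that a camera, given by its name, has taken for a name from the list of things; names that differ only in an ending like _2 or _b are one class to them, and where a whole thing is asked for, a point or a joint stands for the part that bears it (a point fixed in the world has none). Each returns a list of dicts, best first, with "conf" (0 to 1); they miss things now and then, are a little off and sometimes report something else, mostly with a low value. They report only what shows in the picture. A call takes as long as a camera call.
- r.recognise(name, camera): "box" ([left, top, width, height] in pixels, round what is visible of it).
The state is a dict: "clock": time; "qpos": joint angles; "qvel": joint speeds; "joint_efforts": joint torques, N m; "eef_pos": TCP position; "tcp_rot": TCP orientation; "contact_force": force on the tool from outside, world axes, zero at the start; "wrist_torque": the same for the moment, N m; "opening": opening from 0.0 (shut) to 1.0 (fully open); "grasp_force": force on a finger pad.
Only numpy, scipy, OpenCV 4.12 (cv2) and the standard library are available. Lean on these libraries where they do the work, as an engineer would, in place of code of your own. Each camera call takes 0.05 s, during which the arm holds its last target. There are 200 camera calls.

## Working session

There is one attempt and no reset: what is moved stays moved. The work goes in short steps, Python scripts to look and compute and a tool call to move; the robot and the scene stay as the last step left them, time stands still between calls to the robot, and variables do not carry over. Pictures are saved under pics/ and viewed, at most 10 in all, crops included, and the job is handed in when it is done.

Besides the shell and the picture viewer there is one more tool, called after "Call:" in YAML: its name, and indented under it one key for each argument. servo_tool: Moves the arm, as the interface text tells. Its arguments: {"type":"object","properties":{"deltas":{"type":"array","items":{"type":"object","properties":{"x":{"type":"number"},"y":{"type":"number"},"z":{"type":"number"},"rx":{"type":"number"},"ry":{"type":"number"},"rz":{"type":"number"},"gripper":{"type":"number"}}}},"newtons":{"type":"number"}},"required":["deltas"]}

```bash
mkdir -p pics; ls
python3 - <<'E'
from rig import r
import cv2,numpy as np
for c in("scene","top"):
    f=r.grab_frame(c);cv2.imwrite(f"pics/{c}0.png",f)
    p=r.camera_params(c);print(c,{k:np.round(v,3).tolist() for k,v in p.items()})
    for n in("rack","cork_bin","jigger","shot_glass","cork","wine_stopper","roller_left","strip_tip"):
        try:print(n,[( [round(x) for x in d["box"]],round(d["conf"],2)) for d in r.recognise(n,c)][:3])
        except Exception as e:print(n,e)
print(r.sense())
E
```

```text
pics
scene {'mtx': [[434.63, 0.0, 254.526], [0.0, 434.63, 189.008], [0.0, 0.0, 1.0]], 'eye': [-177.668, 652.746, 478.568], 'orientation': [-1.968, -0.007, -2.172]}
rack [([232, 139, 136, 94], 0.66)]
cork_bin [([140, 205, 71, 78], 0.64)]
jigger [([128, 196, 13, 44], 0.6)]
shot_glass [([173, 198, 21, 14], 0.65)]
cork [([290, 251, 13, 19], 0.6)]
wine_stopper [([360, 211, 15, 24], 0.8)]
roller_left []
strip_tip [([138, 207, 69, 77], 0.88), ([128, 195, 15, 17], 0.47)]
top {'mtx': [[467.751, 0.0, 257.61], [0.0, 467.751, 196.006], [0.0, 0.0, 1.0]], 'eye': [340.854, 138.631, 1328.816], 'orientation': [-2.988, 0.002, -1.563]}
rack [([265, 142, 106, 77], 0.59)]
cork_bin [([153, 172, 54, 54], 0.87)]
jigger [([165, 142, 23, 24], 0.62), ([266, 140, 107, 79], 0.53), ([156, 173, 51, 52], 0.41)]
shot_glass [([210, 140, 19, 19], 0.78)]
cork [([246, 245, 9, 15], 0.59)]
wine_stopper [([266, 140, 107, 81], 0.37)]
roller_left []
strip_tip [([152, 177, 53, 51], 0.65), ([248, 246, 8, 13], 0.35)]
{'clock': 0.9, 'qpos': array([ 1.23563260e+00,  3.52987814e-01,  1.63342624e+00, -4.95168679e-06,
        1.15517752e+00, -2.39020796e-03]), 'qvel': array([ 3.57771333e-05, -8.24655931e-04,  1.59404469e-03,  7.82733891e-04,
        4.44655086e-05,  2.37297706e-03]), 'joint_efforts': array([ 4.17285601e-04, -6.05163288e+01, -3.42437875e+01, -3.57694580e-05,
        1.36177812e-03,  3.45283763e-05]), 'eef_pos': array([204.16027951, 590.7093566 , 194.07733705]), 'tcp_rot': array([3.14159159e+00, 4.53269591e-06, 2.80882114e+00]), 'contact_force': array([-0.76107495,  0.24227898, -0.57706566]), 'wrist_torque': array([-0.00632778,  0.01217271, -0.01425223]), 'grasp_force': 0.0, 'opening': 0.9989348892853361}
```

```bash
python3 -c "
import cv2,numpy as np
a=cv2.imread('pics/scene0.png');b=cv2.imread('pics/top0.png')
cv2.imwrite('pics/s0.png',cv2.resize(a,(800,600)));cv2.imwrite('pics/t0.png',cv2.resize(b,(800,600)))"
```

```text
(no output)
```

View pics/s0.png

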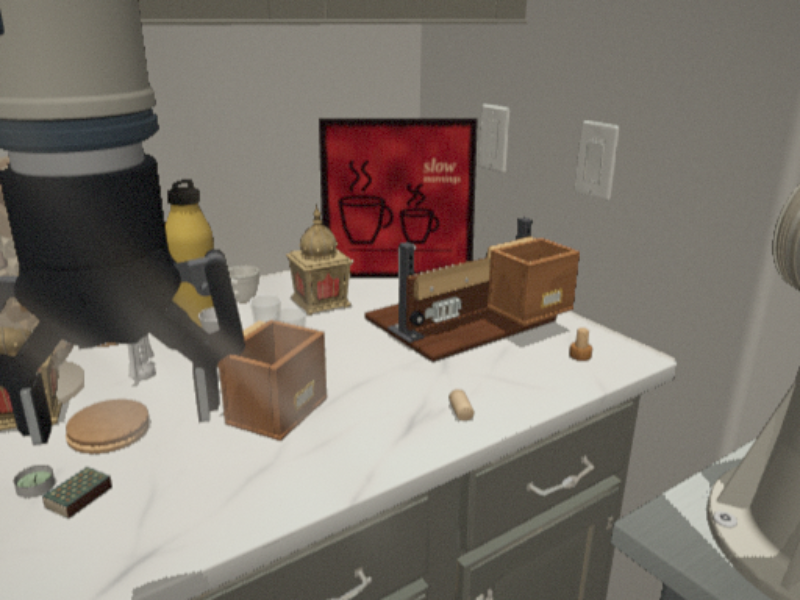

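View pics/t0.png

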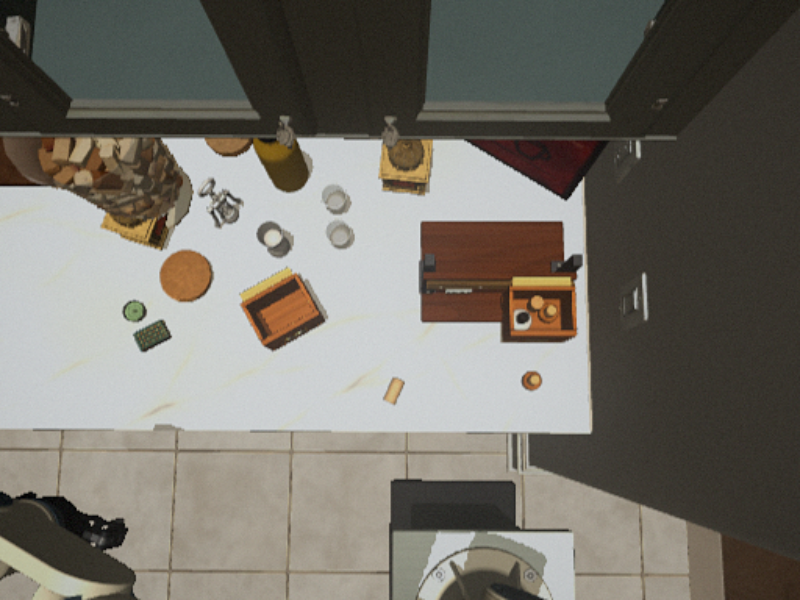

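The scene view shows the rack with its free left half (posts near (408,290)) and the loose bin at (270,375). In the top view the rack is about square to the image at (490,270) and the bin is turned at (285,310). Next I'll zoom in for corner picking.

```bash
cat > mk.py <<'E'
import cv2,numpy as np
def grid(im,x0,y0,w,h,s,step=10):
    c=cv2.resize(im[y0:y0+h,x0:x0+w],None,fx=s,fy=s,interpolation=cv2.INTER_CUBIC)
    for x in range(-(-x0//step)*step,x0+w,step):
        cv2.line(c,(int((x-x0+.5)*s),0),(int((x-x0+.5)*s),5),(0,255,0),1);cv2.putText(c,str(x),(int((x-x0+.5)*s)+1,14),0,.35,(0,0,255),1)
    for y in range(-(-y0//step)*step,y0+h,step):
        cv2.line(c,(0,int((y-y0+.5)*s)),(5,int((y-y0+.5)*s)),(0,255,0),1);cv2.putText(c,str(y),(6,int((y-y0+.5)*s)+4),0,.35,(0,0,255),1)
    return c
E
python3 - <<'E'
from mk import *
a=cv2.imread('pics/scene0.png');b=cv2.imread('pics/top0.png')
cv2.imwrite('pics/c1.png',grid(a,230,132,145,100,5.5))
m=np.zeros((600,800,3),np.uint8)
x=grid(b,262,136,114,90,4);m[:360,:456]=x
x=grid(b,148,168,64,64,5);m[:320,460:780]=x
x=grid(a,136,196,84,90,2.6);m[362:362+x.shape[0],:x.shape[1]]=x
x=grid(a,136,200,84,86,3.1,5);m[325:325+x.shape[0],460:460+x.shape[1]]=x
cv2.imwrite('pics/c2.png',m)
E
```

```text
(no output)
```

View pics/c1.png

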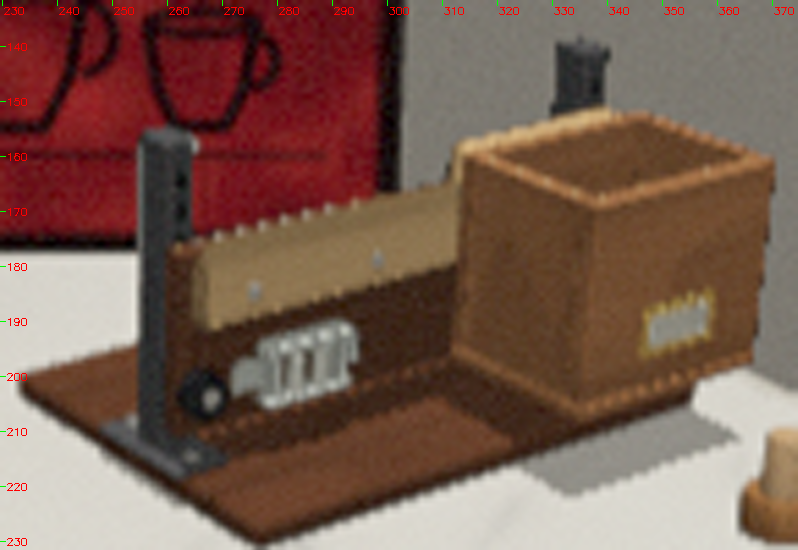

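View pics/c2.png

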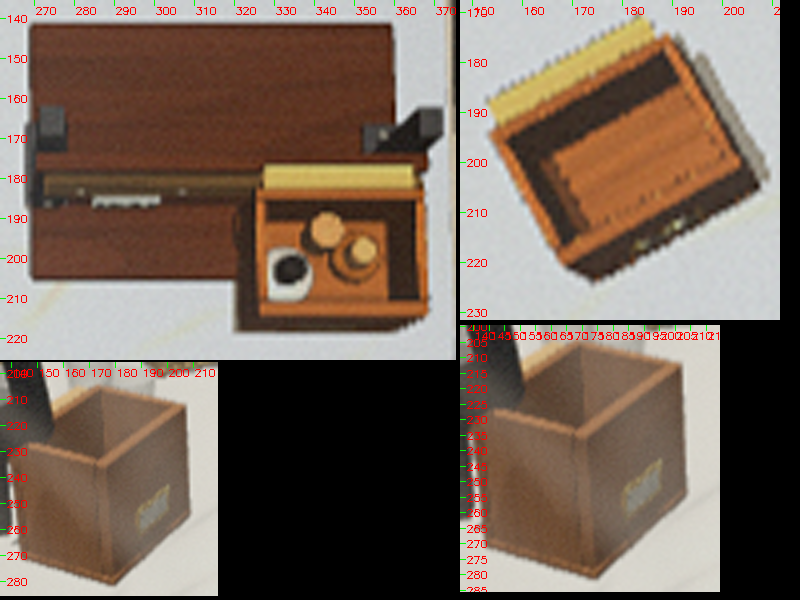

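Corners read off the crops: hung bin's front-left top at scene (338,169) and top (326,215); loose bin's front-left top at scene (174,236). Now I'll fit both poses and overlay them.

```bash
cat > geo.py <<'E'
import json,numpy as np
from scipy.spatial.transform import Rotation as R
from rig import r
C={c:r.camera_params(c) for c in("scene","top")}
def proj(c,P):
    p=C[c];q=(np.asarray(P,float)-p["eye"])@R.from_euler("xyz",p["orientation"]).as_matrix()
    return np.stack([p["mtx"][0,0]*q[:,0]/q[:,2]+p["mtx"][0,2],p["mtx"][1,1]*q[:,1]/q[:,2]+p["mtx"][1,2]],1)
def place(P,x,y,yaw): return R.from_euler("z",yaw).apply(np.asarray(P,float))+[x,y,0]
E
cat > fit.py <<'E'
from geo import *
from mk import *
from scipy.optimize import least_squares
def rackpts(h,xf):
    S=[((-100,-11,h+100),338.2,169.1),((-100,-121,h+100),370,160.6),((-100,-11,h),335.9,207),((-100,-121,h),366.2,197),((-16,-11,h),311.7,195.5),((-16,-121,h+100),346.8,152),
     ((xf,132,0),277.1,230.6),((-12,124,h+45),267.1,191.5),((-12,124,h+84),264.9,175.7),((-12,89,h-1),277.7,205.1),((-12,43,h-1),293.5,201.5)]
    T=[((-100,-11,h+100),325.75,214.75),((-100,-121,h+100),368.5,214.25),((-16,-11,h+100),326.25,183),((-16,-121,h+100),367.5,182.5),((0,-18,h+98),327.5,176.5),((0,-114,h+98),365,176.5),
     ((xf,132,14),269,205),((xf+190,132,14),269,141),((xf+190,-132,14),359.75,141)]
    return S,T
def res(p):
    S,T=rackpts(p[3],p[4]);o=[]
    for c,L in(("scene",S),("top",T)):
        o.append(proj(c,place([l[0] for l in L],*p[:3]))-[l[1:] for l in L])
    return np.concatenate(o)
s=least_squares(lambda p:res(p).ravel(),[420,-100,0,50,-60],loss="soft_l1",x_scale=[10,10,.1,10,10])
print("rack",np.round(s.x,3));print(np.round(res(s.x),1).tolist())
c=lambda a,b,z:(42*a,55*b,z)
S=[(c(-1,1,100),173.6,235.6),(c(-1,1,0),179.7,280.8),(c(-1,-1,100),207.1,212.4),(c(-1,-1,0),208.7,253.7),(c(1,1,100),145.2,226.3),(c(1,1,0),144.2,269.8),(c(1,-1,100),174.9,204.3)]
T=[(c(1,1,100),154.1,194.1),(c(1,-1,100),189.5,174.9),(c(-1,1,0),174.9,224.1),(c(-1,-1,0),208.5,204.3)]
def resb(p):
    return np.concatenate([proj(k,place([l[0] for l in L],*p[:3])+[0,0,p[3]])-[l[1:] for l in L] for k,L in(("scene",S),("top",T))])
b=least_squares(lambda p:resb(p).ravel(),[340,420,.4,0],loss="soft_l1",x_scale=[10,10,.1,5])
print("bin",np.round(b.x,3));print(np.round(resb(b.x),1).tolist())
# overlay
E8=[(0,1),(1,3),(3,2),(2,0),(4,5),(5,7),(7,6),(6,4),(0,4),(1,5),(2,6),(3,7)]
def box(x0,x1,y0,y1,z0,z1): return np.array([(x,y,z) for z in(z0,z1) for x in(x0,x1) for y in(y0,y1)])
x,y,w,h,xf=s.x
Bs=[(box(-100,-16,-121,-11,h,h+100),s.x[:3]),(box(-12,0,-124,124,h+45,h+84),s.x[:3]),(box(-12,0,43,89,h-1,h+27),s.x[:3]),(box(xf,xf+190,-132,132,0,14),s.x[:3]),(box(0,10,-130,130,h-10,h+76),s.x[:3]),(box(-42,42,-55,55,0,100),b.x[:3]),(box(42,58,-48,48,70,98),b.x[:3])]
out=[]
for k,(X,Y,W,H) in(("scene",(136,130,240,158)),("top",(146,134,226,96))):
    f=3.3;im=cv2.resize(cv2.imread(f"pics/{k}0.png")[Y:Y+H,X:X+W],None,fx=f,fy=f,interpolation=cv2.INTER_CUBIC)
    for B,p in Bs:
        q=((proj(k,place(B,*p))-[X,Y]+.5)*f*8).astype(int)
        for i,j in E8: cv2.line(im,tuple(map(int,q[i])),tuple(map(int,q[j])),(255,255,0),1,cv2.LINE_AA,3)
    out.append(im)
H=max(o.shape[1] for o in out)
im=np.vstack([cv2.copyMakeBorder(o,0,0,0,H-o.shape[1],0) for o in out]);im=cv2.resize(im,None,fx=600/im.shape[0],fy=600/im.shape[0]);cv2.imwrite("pics/ov.png",im)
E
python3 fit.py
```

```text
rack [578.902 -21.186   0.     40.206 -61.287]
[[0.2, -0.4], [1.5, -0.5], [-0.9, 1.5], [0.8, 1.1], [-0.4, 1.1], [-0.6, -0.9], [-0.8, 2.5], [0.1, -0.3], [2.6, -0.3], [0.9, 0.6], [0.0, -0.2], [-0.1, -0.5], [0.2, 0.3], [-1.1, -1.0], [0.3, -0.2], [0.2, -0.5], [-0.3, -0.2], [-0.3, 0.4], [-0.1, -0.5], [0.3, 0.1]]
bin [ 5.28366e+02  3.51206e+02  5.21000e-01 -8.00000e-03]
[[2.9, -0.2], [0.1, 1.5], [1.4, -0.9], [1.4, 1.0], [-6.1, -0.6], [-0.2, 1.4], [-1.1, -0.6], [-0.8, -1.2], [0.3, -1.9], [-0.2, -0.2], [0.1, 0.8]]
```

View pics/ov.png

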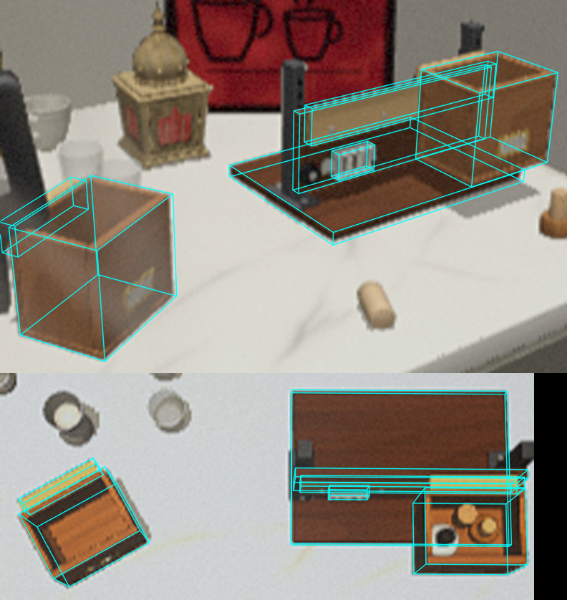

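The overlay matches both bins, the cleat, the catch and the foot in both views. Rack is at (579, -21) with yaw 0 and h≈40; the loose bin is at (528, 351) with yaw 0.521. Next I'll move above its front wall.

Call:
servo_tool:
  deltas:
    - {"x":146,"y":-129,"rz":-0.36,"gripper":0.0}
    - {"x":292,"y":-258,"rz":-0.717,"gripper":0.0}
    - {"x":292,"y":-258,"rz":-0.717,"gripper":0.0}
    - {"x":292,"y":-258,"rz":-0.717,"gripper":0.0}
    - {"x":292,"y":-258,"rz":-0.717,"gripper":0.0}
    - {"x":292,"y":-258,"rz":-0.717,"gripper":0.0}
    - {"x":292,"y":-258,"rz":-0.717,"gripper":0.0}
    - {"x":292,"y":-258,"rz":-0.717,"gripper":0.0}
    - {"x":292,"y":-258,"rz":-0.717,"gripper":0.0}
    - {"x":292,"y":-258,"rz":-0.717,"gripper":0.0}
  newtons: 30

```text
invalid input
```

Call:
servo_tool:
  deltas:
    - {"x":45,"y":-40,"rz":-0.11,"gripper":0.0}
    - {"x":90,"y":-80,"rz":-0.22,"gripper":0.0}

```text
invalid input
```

Call:
servo_tool:
  deltas:
    - {"x":45,"y":-40,"z":0,"rx":0,"ry":0,"rz":-0.11,"gripper":0}
  newtons: 30

```text
clock: 1.0
eef_pos: [239.2, 560.3, 194.1]
tcp_rot: [3.14, -0.002, 2.702]
contact_force: [2.0, 0.6, -0.3]
opening: 0.858
grasp_force: 0.0
```

Call:
servo_tool:
  deltas:
    - {"x":247,"y":-218,"z":0,"rx":0,"ry":0,"rz":-0.607,"gripper":0}
    - {"x":247,"y":-218,"z":0,"rx":0,"ry":0,"rz":-0.607,"gripper":0}
    - {"x":247,"y":-218,"z":0,"rx":0,"ry":0,"rz":-0.607,"gripper":0}
    - {"x":247,"y":-218,"z":0,"rx":0,"ry":0,"rz":-0.607,"gripper":0}
    - {"x":247,"y":-218,"z":0,"rx":0,"ry":0,"rz":-0.607,"gripper":0}
    - {"x":247,"y":-218,"z":0,"rx":0,"ry":0,"rz":-0.607,"gripper":0}
    - {"x":247,"y":-218,"z":0,"rx":0,"ry":0,"rz":-0.607,"gripper":0}
    - {"x":247,"y":-218,"z":0,"rx":0,"ry":0,"rz":-0.607,"gripper":0}
    - {"x":247,"y":-218,"z":0,"rx":0,"ry":0,"rz":-0.607,"gripper":0}
    - {"x":247,"y":-218,"z":0,"rx":0,"ry":0,"rz":-0.607,"gripper":0}
  newtons: 30

```text
clock: 2.0
eef_pos: [487.8, 340.1, 194.0]
tcp_rot: [-3.141, -0.0, 2.092]
contact_force: [-0.1, 0.1, -0.7]
opening: 0.496
grasp_force: 0.0
```

Run:
```python
from geo import *
from mk import *
s=r.sense();print(s["eef_pos"],s["tcp_rot"],s["qpos"],s["opening"])
for c,(x,y,w,h) in(("scene",(120,120,130,170)),("top",(130,140,100,100))):
    f=r.grab_frame(c);cv2.imwrite(f"pics/{c}1.png",f)
a=grid(cv2.imread("pics/scene1.png"),110,110,120,180,3.3);b=grid(cv2.imread("pics/top1.png"),140,150,80,100,4.5)
m=np.zeros((600,800,3),np.uint8);m[:a.shape[0],:a.shape[1]]=a;m[:b.shape[0],410:410+b.shape[1]]=b
cv2.imwrite("pics/g1.png",m)
```

```text
[487.75568052 340.13489129 193.99346989] [-3.14121162e+00 -3.51036345e-04  2.09234606e+00] [6.06176534e-01 3.06469979e-01 1.70022510e+00 4.21322931e-04
 1.13524761e+00 8.44489116e-02] 0.4961322120245385
```

View pics/g1.png

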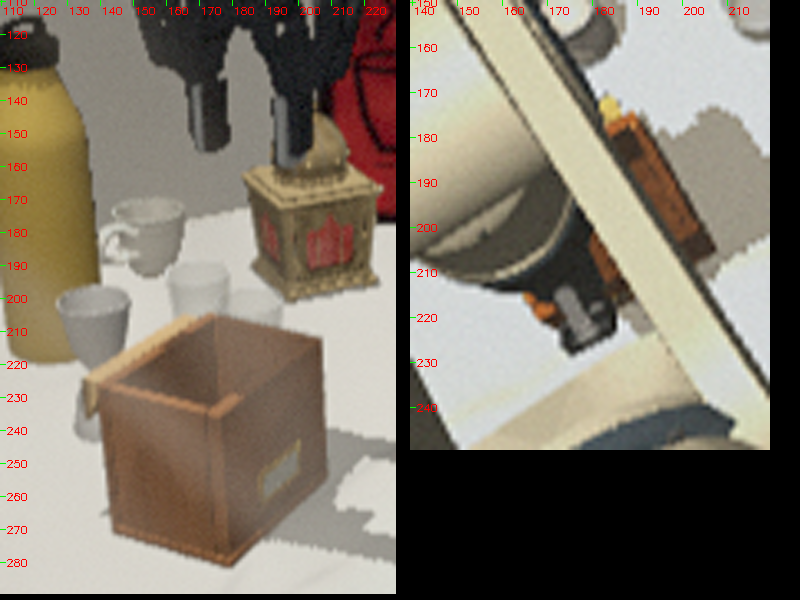

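The clean view confirms the bin fit: its front-left top corner is at (177,236), as predicted. The fingers stand above the front wall, so I'll descend.

Call:
servo_tool:
  deltas:
    - {"x":0,"y":0,"z":0,"rx":0,"ry":0,"rz":0,"gripper":0}
    - {"x":0,"y":0,"z":-40,"rx":0,"ry":0,"rz":0,"gripper":0}
    - {"x":0,"y":0,"z":-70,"rx":0,"ry":0,"rz":0,"gripper":0}
    - {"x":0,"y":0,"z":-90,"rx":0,"ry":0,"rz":0,"gripper":0}
    - {"x":0,"y":0,"z":-110,"rx":0,"ry":0,"rz":0,"gripper":0}
    - {"x":0,"y":0,"z":-129,"rx":0,"ry":0,"rz":0,"gripper":0}
    - {"x":0,"y":0,"z":-129,"rx":0,"ry":0,"rz":0,"gripper":0}
    - {"x":0,"y":0,"z":-129,"rx":0,"ry":0,"rz":0,"gripper":0}
  newtons: 30

```text
clock: 2.9
eef_pos: [488.2, 339.9, 65.3]
tcp_rot: [-3.141, 0.0, 2.093]
contact_force: [-0.1, -0.3, 0.2]
opening: 0.503
grasp_force: 0.0
```

Call:
servo_tool:
  deltas:
    - {"x":4,"y":-3.5,"z":0,"rx":0,"ry":0,"rz":0,"gripper":0}
    - {"x":8,"y":-7,"z":0,"rx":0,"ry":0,"rz":0,"gripper":0}
    - {"x":8,"y":-7,"z":0,"rx":0,"ry":0,"rz":0,"gripper":-0.5}
    - {"x":8,"y":-7,"z":0,"rx":0,"ry":0,"rz":0,"gripper":-1}
    - {"x":8,"y":-7,"z":0,"rx":0,"ry":0,"rz":0,"gripper":-1}
    - {"x":8,"y":-7,"z":0,"rx":0,"ry":0,"rz":0,"gripper":-1}
    - {"x":8,"y":-7,"z":0,"rx":0,"ry":0,"rz":0,"gripper":-1}
    - {"x":8,"y":-7,"z":0,"rx":0,"ry":0,"rz":0,"gripper":-1}
  newtons: 40

```text
clock: 3.7
eef_pos: [496.5, 332.6, 65.1]
tcp_rot: [-3.142, 0.0, 2.092]
contact_force: [-0.4, -0.0, -0.1]
opening: 0.005
grasp_force: 0.0
```

```bash
python3 -c "
from rig import r
print(r.sense())"
```

```text
{'clock': 3.7, 'qpos': array([5.87687276e-01, 4.59527444e-01, 1.79673654e+00, 2.51807833e-06,
       8.85388528e-01, 6.65306479e-02]), 'qvel': array([-0.00241019, -0.00075288, -0.00161746,  0.0003256 ,  0.00076829,
       -0.0006549 ]), 'joint_efforts': array([-1.91449968e-02, -6.13490796e+01, -2.76146579e+01, -4.87907964e-04,
        2.27621495e-03,  4.12140007e-04]), 'eef_pos': array([496.47247438, 332.55885382,  65.07109662]), 'tcp_rot': array([-3.14153280e+00,  2.03452070e-06,  2.09195136e+00]), 'contact_force': array([-0.37685328, -0.03539122, -0.05773519]), 'wrist_torque': array([-0.00388558, -0.01676682,  0.00714114]), 'grasp_force': 0.0, 'opening': 0.004923640179050062}
```

The fingers shut on nothing, so I need to look.

Run:
```python
from geo import *
from mk import *
for c in("scene","top"): cv2.imwrite(f"pics/{c}2.png",r.grab_frame(c))
im=cv2.imread("pics/scene2.png");
print(proj("scene",[[496.5,332.6,65],[496.3,332.8,100],[496.5,332.6,200]]),proj("top",[[496.3,332.8,100]]))
a=grid(im,100,100,140,190,3.1);b=grid(cv2.imread("pics/top2.png"),140,150,80,100,4.5)
m=np.zeros((600,800,3),np.uint8);m[:a.shape[0],:a.shape[1]]=a;m[:b.shape[0],435:435+b.shape[1]]=b
cv2.imwrite("pics/g2.png",m)
```

```text
[[192.09289525 238.37786545]
 [191.15992338 222.26781432]
 [188.50726231 172.91387883]] [[185.51961534 208.50765943]]
```

View pics/g2.png

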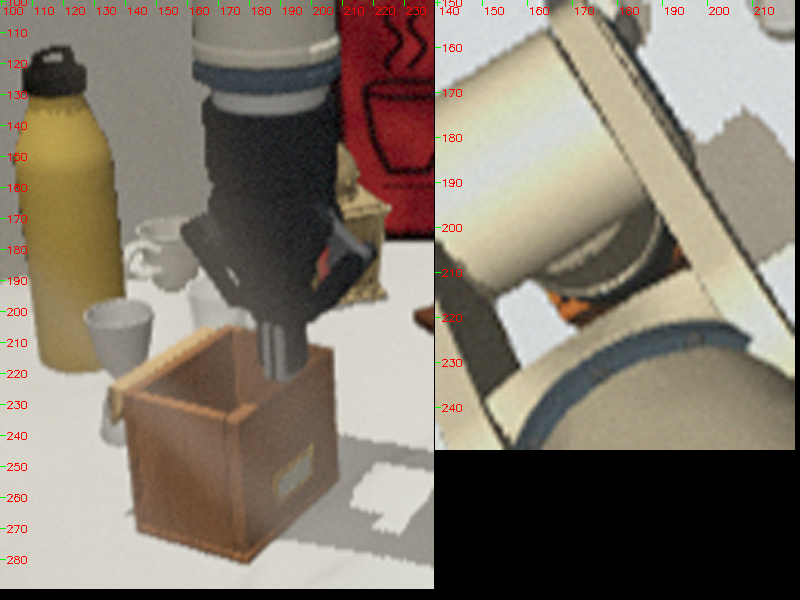

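The fingertips show at scene (190,221), but TCP z=65 should project to (192,238). Either they are inside the bin hidden by the wall, or they are too high. I'll compare this with the open-finger picture.

Run:
```python
from geo import *
d=np.array([np.cos(.521),np.sin(.521),0])
for z in(194,199,205,230):
    p=np.array([487.8,340.1,z]);print(z,proj("scene",[p-21*d,p+21*d]).round(1).tolist())
import cv2
a=cv2.imread("pics/scene1.png").astype(int);b=cv2.imread("pics/scene2.png").astype(int)
D=np.abs(a-b).sum(2)
print("diff near bin lower part",D[240:285,135:212].mean(),D[240:285,135:212].max())
```

```text
194 [[197.0, 180.2], [177.3, 176.4]]
199 [[196.9, 177.6], [177.2, 173.8]]
205 [[196.8, 174.4], [177.0, 170.7]]
230 [[196.1, 161.0], [176.1, 157.5]]
diff near bin lower part 6.913708513708514 115
```

Run:
```python
from geo import *
from scipy.optimize import least_squares
d=np.array([np.cos(1.238),np.sin(1.238),0])
obs=np.array([[25.6,281],[131,269]])
for z in(207,243):
    p=np.array([204.2,590.7,z]);print(z,proj("scene",[p+50*d,p-50*d]).round(1).tolist())
f=lambda p:(proj("scene",[p+50*d,p-50*d])-obs).ravel()
s=least_squares(f,[204,590,207]);print(s.x,s.fun)
```

```text
207 [[29.2, 313.3], [137.2, 296.8]]
243 [[21.6, 281.6], [133.6, 266.4]]
[228.44605686 586.47968237 226.78452351] [ 0.15310962  1.12410109 -0.16196601 -1.18912287]
```

Both pictures say the real fingertips sit about 36 mm higher than the reported TCP. That means the fingers closed just above the rim (z=100). I'll check by gently touching the rim.

Call:
servo_tool:
  deltas:
    - {"x":0,"y":0,"z":-1,"rx":0,"ry":0,"rz":0,"gripper":-1}
    - {"x":0,"y":0,"z":-2,"rx":0,"ry":0,"rz":0,"gripper":-1}
    - {"x":0,"y":0,"z":-3,"rx":0,"ry":0,"rz":0,"gripper":-1}
  newtons: 40

```text
clock: 4.1
eef_pos: [496.6, 332.5, 62.8]
tcp_rot: [-3.142, -0.0, 2.092]
contact_force: [-4.9, -2.8, 19.2]
opening: -0.003
grasp_force: 9.1
```

Contact came at TCP z≈64, so the true tips are about 36 mm above the reported TCP. I'll lift, open and regrasp deeper.

Call:
servo_tool:
  deltas:
    - {"x":0,"y":0,"z":12,"rx":0,"ry":0,"rz":0,"gripper":0}
    - {"x":0,"y":0,"z":12,"rx":0,"ry":0,"rz":0,"gripper":0}
    - {"x":0,"y":0,"z":12,"rx":0,"ry":0,"rz":0,"gripper":0}
    - {"x":0,"y":0,"z":12,"rx":0,"ry":0,"rz":0,"gripper":0}
    - {"x":0,"y":0,"z":4,"rx":0,"ry":0,"rz":0,"gripper":0}
    - {"x":0,"y":0,"z":-8,"rx":0,"ry":0,"rz":0,"gripper":0}
    - {"x":0,"y":0,"z":-20,"rx":0,"ry":0,"rz":0,"gripper":0}
    - {"x":0,"y":0,"z":-33,"rx":0,"ry":0,"rz":0,"gripper":0}
    - {"x":0,"y":0,"z":-33,"rx":0,"ry":0,"rz":0,"gripper":0}
    - {"x":0,"y":0,"z":-33,"rx":0,"ry":0,"rz":0,"gripper":0}
  newtons: 25

```text
clock: 5.1
eef_pos: [496.2, 332.2, 28.3]
tcp_rot: [-3.14, 0.0, 2.092]
contact_force: [0.6, 0.2, -0.2]
opening: 0.498
grasp_force: 0.0
```

Call:
servo_tool:
  deltas:
    - {"x":0,"y":0,"z":0,"rx":0,"ry":0,"rz":0,"gripper":-1}
    - {"x":0,"y":0,"z":0,"rx":0,"ry":0,"rz":0,"gripper":-1}
    - {"x":0,"y":0,"z":0,"rx":0,"ry":0,"rz":0,"gripper":-1}
    - {"x":0,"y":0,"z":0,"rx":0,"ry":0,"rz":0,"gripper":-1}
    - {"x":0,"y":0,"z":0,"rx":0,"ry":0,"rz":0,"gripper":-1}
    - {"x":0,"y":0,"z":0,"rx":0,"ry":0,"rz":0,"gripper":-1}
  newtons: 40

```text
clock: 5.7
eef_pos: [496.9, 332.7, 29.7]
tcp_rot: [3.141, -0.0, 2.092]
contact_force: [-0.6, 0.4, 6.5]
opening: 0.11
grasp_force: 40.3
```

The bin is held (opening 0.11). Lifting.

Call:
servo_tool:
  deltas:
    - {"x":0,"y":0,"z":5,"rx":0,"ry":0,"rz":0,"gripper":-1}
    - {"x":0,"y":0,"z":15,"rx":0,"ry":0,"rz":0,"gripper":-1}
    - {"x":0,"y":0,"z":30,"rx":0,"ry":0,"rz":0,"gripper":-1}
    - {"x":0,"y":0,"z":50,"rx":0,"ry":0,"rz":0,"gripper":-1}
    - {"x":0,"y":0,"z":70,"rx":0,"ry":0,"rz":0,"gripper":-1}
    - {"x":0,"y":0,"z":90,"rx":0,"ry":0,"rz":0,"gripper":-1}
    - {"x":0,"y":0,"z":110,"rx":0,"ry":0,"rz":0,"gripper":-1}
    - {"x":0,"y":0,"z":120,"rx":0,"ry":0,"rz":0,"gripper":-1}
    - {"x":0,"y":0,"z":120,"rx":0,"ry":0,"rz":0,"gripper":-1}
    - {"x":0,"y":0,"z":120,"rx":0,"ry":0,"rz":0,"gripper":-1}
  newtons: 60

```text
clock: 6.7
eef_pos: [496.3, 332.3, 148.8]
tcp_rot: [-3.141, -0.0, 2.092]
contact_force: [-0.6, -0.2, -3.0]
opening: 0.106
grasp_force: 58.5
```

Call:
servo_tool:
  deltas:
    - {"x":-6,"y":-29,"z":0,"rx":0,"ry":0,"rz":-0.05,"gripper":-1}
    - {"x":-12,"y":-58,"z":0,"rx":0,"ry":0,"rz":-0.1,"gripper":-1}
    - {"x":-18,"y":-86,"z":0,"rx":0,"ry":0,"rz":-0.16,"gripper":-1}
    - {"x":-24,"y":-115,"z":0,"rx":0,"ry":0,"rz":-0.21,"gripper":-1}
    - {"x":-30,"y":-144,"z":0,"rx":0,"ry":0,"rz":-0.26,"gripper":-1}
    - {"x":-36,"y":-173,"z":0,"rx":0,"ry":0,"rz":-0.31,"gripper":-1}
    - {"x":-42,"y":-202,"z":0,"rx":0,"ry":0,"rz":-0.37,"gripper":-1}
    - {"x":-48,"y":-230,"z":0,"rx":0,"ry":0,"rz":-0.42,"gripper":-1}
    - {"x":-54,"y":-259,"z":0,"rx":0,"ry":0,"rz":-0.47,"gripper":-1}
    - {"x":-60,"y":-288,"z":0,"rx":0,"ry":0,"rz":-0.521,"gripper":-1}
  newtons: 60

```text
clock: 7.7
eef_pos: [435.3, 43.3, 148.1]
tcp_rot: [-3.14, 0.0, 1.569]
contact_force: [1.3, -0.3, -3.1]
opening: 0.107
grasp_force: 58.9
```

Call:
servo_tool:
  deltas:
    - {"x":0,"y":1,"z":0,"rx":0,"ry":0.08,"rz":0,"gripper":-1}
    - {"x":0,"y":1.5,"z":0,"rx":0,"ry":0.16,"rz":0,"gripper":-1}
    - {"x":0,"y":1.5,"z":0,"rx":0,"ry":0.24,"rz":0,"gripper":-1}
    - {"x":0,"y":1.5,"z":0,"rx":0,"ry":0.3,"rz":0,"gripper":-1}
    - {"x":0,"y":1.5,"z":0,"rx":0,"ry":0.3,"rz":0,"gripper":-1}
    - {"x":0,"y":1.5,"z":0,"rx":0,"ry":0.3,"rz":0,"gripper":-1}
  newtons: 60

```text
clock: 8.3
eef_pos: [436.0, 45.9, 148.0]
tcp_rot: [-2.841, 0.0, 1.571]
contact_force: [-1.2, 0.3, -3.4]
opening: 0.103
grasp_force: 59.3
```

```bash
cat > ov.py <<'E'
import sys
from geo import *
from mk import *
E8=[(0,1),(1,3),(3,2),(2,0),(4,5),(5,7),(7,6),(6,4),(0,4),(1,5),(2,6),(3,7)]
def box(x0,x1,y0,y1,z0,z1): return np.array([(x,y,z) for z in(z0,z1) for x in(x0,x1) for y in(y0,y1)])
def run(tag,g=(-37,0,29.7),off=0,regions=(("scene",(215,110,165,125)),("top",(262,130,120,105))),h=40.2):
    s=r.sense();e=s["eef_pos"]+[0,0,off]
    Rt=R.from_euler("xyz",s["tcp_rot"]);Rb=Rt*R.from_euler("xyz",[np.pi,0,np.pi/2]).inv()
    print(np.round(s["eef_pos"],1),np.round(Rb.as_rotvec(),3),np.round(s["contact_force"],1))
    W=lambda P:Rb.apply(np.asarray(P,float)-g)+e
    print("tip",W([[57,0,70],[58,0,12]]).round(1).tolist())
    Bs=[W(box(-42,42,-55,55,0,100)),W(box(42,58,-48,48,70,98)),place(box(-12,0,-124,124,h+45,h+84),578.9,-21.2,0)]
    out=[]
    for k,(X,Y,w,H) in regions:
        im0=r.grab_frame(k);cv2.imwrite(f"pics/{k}_{tag}.png",im0);f=400/w
        im=cv2.resize(im0[Y:Y+H,X:X+w],None,fx=f,fy=f,interpolation=cv2.INTER_CUBIC);raw=im.copy()
        for B in Bs:
            q=((proj(k,B)-[X,Y]+.5)*f*8).astype(int)
            for i,j in E8: cv2.line(im,tuple(map(int,q[i])),tuple(map(int,q[j])),(255,255,0),1,cv2.LINE_AA,3)
        out.append(cv2.resize(np.hstack([raw,im]),(800,300)))
    cv2.imwrite(f"pics/ov_{tag}.png",np.vstack(out))
E
python3 -c "
from ov import *
run('a')"
```

```text
[436.   45.9 148. ] [-0.     0.301 -0.   ] [-1.2  0.3 -3.4]
tip [[537.7, 45.9, 158.7], [521.5, 45.9, 103.0]]
```

View pics/ov_a.png

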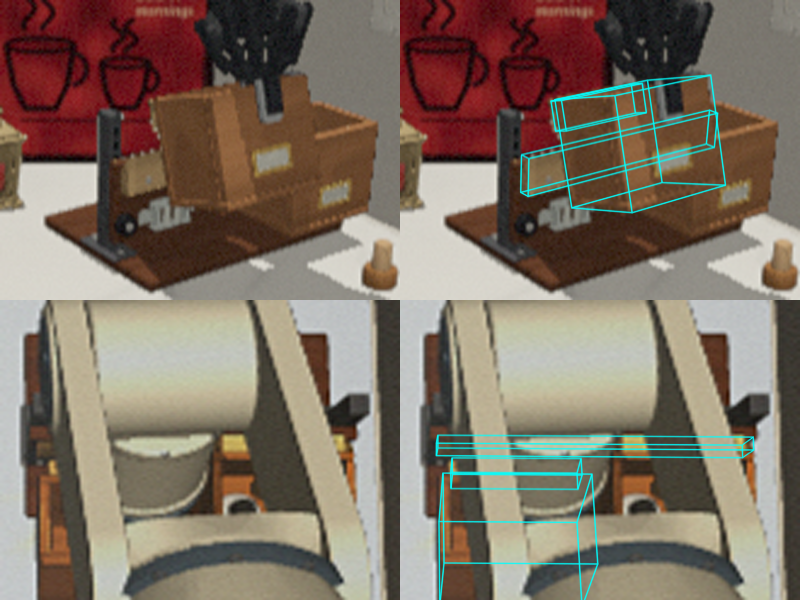

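The overlay matches the held, leaned bin, so the 36 mm offset lies along the tool axis. The strip tip is at (538, 46, 159). Now I'll move in over the groove and down to just above the crest.

Call:
servo_tool:
  deltas:
    - {"x":10,"y":-1,"z":0,"rx":0,"ry":0,"rz":0,"gripper":-1}
    - {"x":20,"y":-1,"z":0,"rx":0,"ry":0,"rz":0,"gripper":-1}
    - {"x":30,"y":-1,"z":0,"rx":0,"ry":0,"rz":0,"gripper":-1}
    - {"x":35,"y":-1,"z":0,"rx":0,"ry":0,"rz":0,"gripper":-1}
    - {"x":35,"y":-1,"z":-5,"rx":0,"ry":0,"rz":0,"gripper":-1}
    - {"x":35,"y":-1,"z":-11,"rx":0,"ry":0,"rz":0,"gripper":-1}
    - {"x":35,"y":-1,"z":-17,"rx":0,"ry":0,"rz":0,"gripper":-1}
    - {"x":35,"y":-1,"z":-22,"rx":0,"ry":0,"rz":0,"gripper":-1}
    - {"x":35,"y":-1,"z":-24,"rx":0,"ry":0,"rz":0,"gripper":-1}
    - {"x":35,"y":-1,"z":-26,"rx":0,"ry":0,"rz":0,"gripper":-1}
  newtons: 60

```text
clock: 9.4
eef_pos: [471.4, 45.0, 122.8]
tcp_rot: [-2.841, 0.0, 1.571]
contact_force: [0.1, -0.0, -3.3]
opening: 0.109
grasp_force: 59.2
```

Call:
servo_tool:
  deltas:
    - {"x":0,"y":0,"z":0,"rx":0,"ry":0,"rz":0,"gripper":-1}
    - {"x":0,"y":0,"z":-1,"rx":0,"ry":0,"rz":0,"gripper":-1}
    - {"x":0,"y":0,"z":-2,"rx":0,"ry":0,"rz":0,"gripper":-1}
    - {"x":0,"y":0,"z":-3,"rx":0,"ry":0,"rz":0,"gripper":-1}
    - {"x":0,"y":0,"z":-4,"rx":0,"ry":0,"rz":0,"gripper":-1}
  newtons: 60

```text
clock: 9.9
eef_pos: [471.6, 45.0, 119.1]
tcp_rot: [-2.842, -0.0, 1.571]
contact_force: [0.6, 0.4, -3.5]
opening: 0.109
grasp_force: 59.2
```

Call:
servo_tool:
  deltas:
    - {"x":0,"y":0,"z":-1,"rx":0,"ry":0,"rz":0,"gripper":-1}
    - {"x":0,"y":0,"z":-2,"rx":0,"ry":0,"rz":0,"gripper":-1}
    - {"x":0,"y":0,"z":-3,"rx":0,"ry":0,"rz":0,"gripper":-1}
    - {"x":0,"y":0,"z":-4,"rx":0,"ry":0,"rz":0,"gripper":-1}
    - {"x":0,"y":0,"z":-4,"rx":0,"ry":0,"rz":0,"gripper":-1}
  newtons: 60

```text
clock: 10.4
eef_pos: [471.5, 45.0, 114.9]
tcp_rot: [-2.841, 0.0, 1.571]
contact_force: [-0.6, -0.2, -2.9]
opening: 0.108
grasp_force: 59.2
```

Call:
servo_tool:
  deltas:
    - {"x":0,"y":0,"z":-1,"rx":0,"ry":0,"rz":0,"gripper":-1}
    - {"x":0,"y":0,"z":-2,"rx":0,"ry":0,"rz":0,"gripper":-1}
    - {"x":0,"y":0,"z":-3,"rx":0,"ry":0,"rz":0,"gripper":-1}
    - {"x":0,"y":0,"z":-3,"rx":0,"ry":0,"rz":0,"gripper":-1}
  newtons: 60

```text
clock: 10.8
eef_pos: [471.4, 45.0, 111.9]
tcp_rot: [-2.841, 0.0, 1.571]
contact_force: [-0.8, -1.0, -2.7]
opening: 0.109
grasp_force: 59.2
```

Call:
servo_tool:
  deltas:
    - {"x":0,"y":0,"z":-1,"rx":0,"ry":0,"rz":0,"gripper":-1}
    - {"x":0,"y":0,"z":-2,"rx":0,"ry":0,"rz":0,"gripper":-1}
    - {"x":0,"y":0,"z":-3,"rx":0,"ry":0,"rz":0,"gripper":-1}
    - {"x":0,"y":0,"z":-3,"rx":0,"ry":0,"rz":0,"gripper":-1}
  newtons: 60

```text
clock: 11.2
eef_pos: [471.4, 45.0, 108.9]
tcp_rot: [-2.841, 0.0, 1.571]
contact_force: [-1.0, 0.5, -2.5]
opening: 0.106
grasp_force: 59.2
```

Call:
servo_tool:
  deltas:
    - {"x":0,"y":0,"z":-1,"rx":0,"ry":0,"rz":0,"gripper":-1}
    - {"x":0,"y":0,"z":-2,"rx":0,"ry":0,"rz":0,"gripper":-1}
    - {"x":0,"y":0,"z":-2,"rx":0,"ry":0,"rz":0,"gripper":-1}
  newtons: 60

```text
clock: 11.5
eef_pos: [471.5, 45.0, 106.9]
tcp_rot: [-2.841, 0.0, 1.571]
contact_force: [-0.5, -0.3, -3.2]
opening: 0.108
grasp_force: 59.2
```

Call:
servo_tool:
  deltas:
    - {"x":0,"y":0,"z":-1,"rx":0,"ry":0,"rz":0,"gripper":-1}
    - {"x":0,"y":0,"z":-2,"rx":0,"ry":0,"rz":0,"gripper":-1}
    - {"x":0,"y":0,"z":-2,"rx":0,"ry":0,"rz":0,"gripper":-1}
  newtons: 60

```text
clock: 11.8
eef_pos: [471.6, 45.0, 105.0]
tcp_rot: [-2.842, -0.0, 1.571]
contact_force: [0.2, 0.4, -2.7]
opening: 0.109
grasp_force: 59.3
```

Call:
servo_tool:
  deltas:
    - {"x":0,"y":0,"z":-1,"rx":0,"ry":0,"rz":0,"gripper":-1}
    - {"x":0,"y":0,"z":-2,"rx":0,"ry":0,"rz":0,"gripper":-1}
    - {"x":0,"y":0,"z":-2,"rx":0,"ry":0,"rz":0,"gripper":-1}
  newtons: 60

```text
clock: 12.1
eef_pos: [472.2, 45.0, 103.2]
tcp_rot: [-2.843, 0.0, 1.571]
contact_force: [1.4, 0.6, -2.3]
opening: 0.11
grasp_force: 59.6
```

Call:
servo_tool:
  deltas:
    - {"x":0.5,"y":0,"z":-1,"rx":0,"ry":0,"rz":0,"gripper":-1}
    - {"x":1,"y":0,"z":-2,"rx":0,"ry":0,"rz":0,"gripper":-1}
    - {"x":1,"y":0,"z":-2,"rx":0,"ry":0,"rz":0,"gripper":-1}
  newtons: 60

```text
clock: 12.4
eef_pos: [473.2, 45.0, 101.1]
tcp_rot: [-2.843, -0.0, 1.571]
contact_force: [2.8, 0.7, -0.8]
opening: 0.108
grasp_force: 59.8
```

Call:
servo_tool:
  deltas:
    - {"x":0.5,"y":0,"z":-1,"rx":0,"ry":0,"rz":0,"gripper":-1}
    - {"x":0.5,"y":0,"z":-1.5,"rx":0,"ry":0,"rz":0,"gripper":-1}
    - {"x":0.5,"y":0,"z":-1.5,"rx":0,"ry":0,"rz":0,"gripper":-1}
  newtons: 60

```text
clock: 12.7
eef_pos: [473.7, 45.0, 99.7]
tcp_rot: [-2.843, -0.0, 1.571]
contact_force: [4.6, -0.1, 1.7]
opening: 0.108
grasp_force: 60.1
```

Call:
servo_tool:
  deltas:
    - {"x":1,"y":0,"z":-0.5,"rx":0,"ry":0,"rz":0,"gripper":-1}
    - {"x":1.5,"y":0,"z":-1,"rx":0,"ry":0,"rz":0,"gripper":-1}
    - {"x":1.5,"y":0,"z":-1,"rx":0,"ry":0,"rz":0,"gripper":-1}
  newtons: 60

```text
clock: 13.0
eef_pos: [474.3, 45.0, 98.7]
tcp_rot: [-2.841, 0.0, 1.571]
contact_force: [1.4, -0.3, 4.8]
opening: 0.112
grasp_force: 60.3
```

```bash
python3 -c "
from ov import *
run('b',regions=(('scene',(240,120,120,100)),('top',(262,150,100,70))))"
```

```text
[474.3  45.   98.7] [-0.     0.301  0.   ] [ 1.4 -0.3  4.8]
tip [[576.0, 45.0, 109.3], [559.8, 45.0, 53.7]]
```

View pics/ov_b.png

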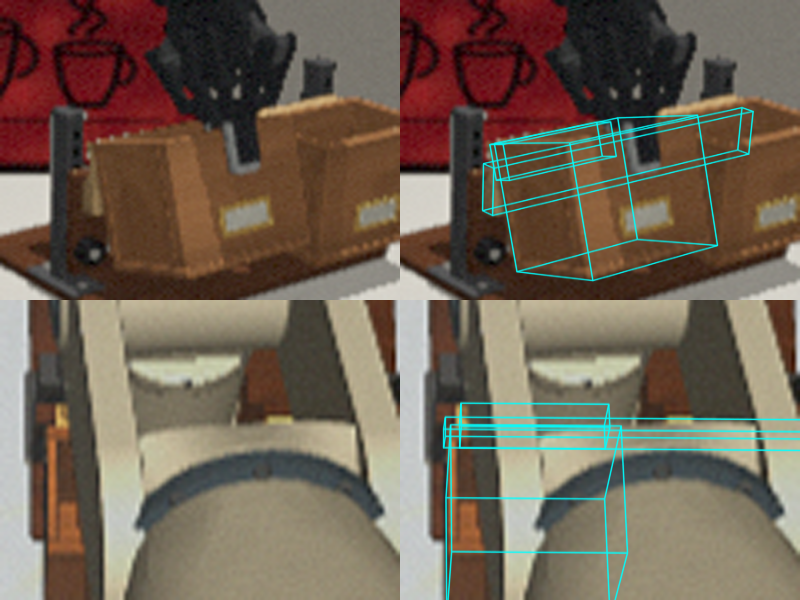

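The strip is behind the cleat and the cleat is carrying it: about 8 N up, with the tip at z≈109.5, so h≈40. Now I'll bring the foot in by turning about the strip edge.

Call:
servo_tool:
  deltas:
    - {"x":0.6,"y":0,"z":-1.9,"rx":0,"ry":-0.025,"rz":0,"gripper":-1}
    - {"x":1.1,"y":0,"z":-4.4,"rx":0,"ry":-0.05,"rz":0,"gripper":-1}
    - {"x":1.7,"y":0,"z":-6.9,"rx":0,"ry":-0.075,"rz":0,"gripper":-1}
    - {"x":2.2,"y":0,"z":-9.4,"rx":0,"ry":-0.1,"rz":0,"gripper":-1}
    - {"x":2.2,"y":0,"z":-9.4,"rx":0,"ry":-0.1,"rz":0,"gripper":-1}
  newtons: 60

```text
clock: 13.6
eef_pos: [476.3, 45.0, 88.9]
tcp_rot: [-2.942, -0.0, 1.571]
contact_force: [3.3, -0.2, -1.4]
opening: 0.111
grasp_force: 59.8
```

```bash
cat > st.py <<'E'
from rig import r
import numpy as np
from scipy.spatial.transform import Rotation as R
s=r.sense();Rb=R.from_euler("xyz",s["tcp_rot"])*R.from_euler("xyz",[np.pi,0,np.pi/2]).inv()
print(s["eef_pos"].round(1),Rb.as_rotvec().round(3),s["contact_force"].round(1),s["wrist_torque"].round(2));print((Rb.apply(np.array([[57,0,70],[58,0,12]])-[-37,0,29.7])+s["eef_pos"]).round(1))
E
python3 st.py
```

```text
[476.3  45.   88.9] [0.  0.2 0. ] [ 3.3 -0.2 -1.4] [-0.01 -0.75  0.07]
[[576.5  45.  109.8]
 [565.9  45.   52.7]]
```

Call:
servo_tool:
  deltas:
    - {"x":0.9,"y":0,"z":-2.7,"rx":0,"ry":-0.025,"rz":0,"gripper":-1}
    - {"x":1.6,"y":0,"z":-5.3,"rx":0,"ry":-0.05,"rz":0,"gripper":-1}
    - {"x":2,"y":0,"z":-6.4,"rx":0,"ry":-0.06,"rz":0,"gripper":-1}
    - {"x":2,"y":0,"z":-6.4,"rx":0,"ry":-0.06,"rz":0,"gripper":-1}
  newtons: 60

```text
clock: 14.0
eef_pos: [478.0, 44.9, 82.7]
tcp_rot: [-3.0, 0.0, 1.571]
contact_force: [-0.2, -1.8, 1.0]
opening: 0.104
grasp_force: 60.1
```

```bash
python3 st.py
```

```text
[478.   44.9  82.7] [-0.     0.142  0.   ] [-0.2 -1.8  1. ] [-0.45 -0.12  0.03]
[[576.8  44.9 109.4]
 [569.6  44.9  51.8]]
```

A sideways force of −1.8 N means the strike is riding on the left roller. I'll shift 1 mm right and continue.

Call:
servo_tool:
  deltas:
    - {"x":0,"y":-0.5,"z":0,"rx":0,"ry":0,"rz":0,"gripper":-1}
    - {"x":0,"y":-1,"z":0,"rx":0,"ry":0,"rz":0,"gripper":-1}
    - {"x":0,"y":-1,"z":0,"rx":0,"ry":0,"rz":0,"gripper":-1}
  newtons: 60

```text
clock: 14.3
eef_pos: [478.2, 43.9, 82.6]
tcp_rot: [-3.0, 0.0, 1.571]
contact_force: [-2.1, -0.5, 1.8]
opening: 0.104
grasp_force: 60.1
```

```bash
python3 st.py
```

```text
[478.2  43.9  82.6] [-0.     0.142 -0.   ] [-2.1 -0.5  1.8] [-0.22  0.17  0.16]
[[576.9  43.9 109.2]
 [569.7  43.9  51.6]]
```

Call:
servo_tool:
  deltas:
    - {"x":0.4,"y":-0.7,"z":-1,"rx":0,"ry":-0.01,"rz":0,"gripper":-1}
    - {"x":0.7,"y":-0.7,"z":-2,"rx":0,"ry":-0.02,"rz":0,"gripper":-1}
    - {"x":1,"y":-0.7,"z":-3,"rx":0,"ry":-0.03,"rz":0,"gripper":-1}
    - {"x":1,"y":-0.7,"z":-3,"rx":0,"ry":-0.03,"rz":0,"gripper":-1}
  newtons: 60

```text
clock: 14.7
eef_pos: [479.3, 43.2, 79.5]
tcp_rot: [-3.032, 0.0, 1.571]
contact_force: [-1.6, 0.8, -0.8]
opening: 0.111
grasp_force: 59.6
```

```bash
python3 st.py
```

```text
[479.3  43.2  79.5] [-0.    0.11  0.  ] [-1.6  0.8 -0.8] [-0.14  0.4   0.16]
[[577.1  43.2 109.3]
 [571.8  43.2  51.5]]
```

Call:
servo_tool:
  deltas:
    - {"x":0.3,"y":0,"z":-1,"rx":0,"ry":-0.01,"rz":0,"gripper":-1}
    - {"x":0.6,"y":0,"z":-2,"rx":0,"ry":-0.02,"rz":0,"gripper":-1}
    - {"x":0.9,"y":0,"z":-3,"rx":0,"ry":-0.03,"rz":0,"gripper":-1}
    - {"x":0.9,"y":0,"z":-3,"rx":0,"ry":-0.03,"rz":0,"gripper":-1}
  newtons: 60

```text
clock: 15.1
eef_pos: [480.4, 43.2, 76.6]
tcp_rot: [-3.062, 0.0, 1.571]
contact_force: [-2.7, -0.6, -2.7]
opening: 0.109
grasp_force: 59.6
```

```bash
python3 st.py
```

```text
[480.4  43.2  76.6] [-0.    0.08 -0.  ] [-2.7 -0.6 -2.7] [-0.13  0.48  0.05]
[[577.3  43.2 109.3]
 [573.7  43.2  51.4]]
```

Call:
servo_tool:
  deltas:
    - {"x":0.4,"y":0,"z":-1,"rx":0,"ry":-0.01,"rz":0,"gripper":-1}
    - {"x":0.8,"y":0,"z":-2,"rx":0,"ry":-0.02,"rz":0,"gripper":-1}
    - {"x":1.1,"y":0,"z":-3,"rx":0,"ry":-0.03,"rz":0,"gripper":-1}
    - {"x":1.5,"y":0,"z":-3.9,"rx":0,"ry":-0.04,"rz":0,"gripper":-1}
    - {"x":1.5,"y":0,"z":-3.9,"rx":0,"ry":-0.04,"rz":0,"gripper":-1}
  newtons: 60

```text
clock: 15.6
eef_pos: [482.0, 43.2, 72.7]
tcp_rot: [-3.102, 0.0, 1.571]
contact_force: [-2.2, -1.4, -5.1]
opening: 0.108
grasp_force: 59.2
```

```bash
python3 st.py
```

```text
[482.   43.2  72.7] [-0.     0.039  0.   ] [-2.2 -1.4 -5.1] [-0.32  0.5   0.08]
[[577.5  43.2 109.2]
 [576.2  43.2  51.2]]
```

Call:
servo_tool:
  deltas:
    - {"x":0.5,"y":0,"z":-1,"rx":0,"ry":-0.01,"rz":0,"gripper":-1}
    - {"x":0.9,"y":0,"z":-2,"rx":0,"ry":-0.02,"rz":0,"gripper":-1}
    - {"x":1.3,"y":0,"z":-3,"rx":0,"ry":-0.03,"rz":0,"gripper":-1}
    - {"x":1.8,"y":0,"z":-3.9,"rx":0,"ry":-0.039,"rz":0,"gripper":-1}
    - {"x":1.8,"y":0,"z":-3.9,"rx":0,"ry":-0.039,"rz":0,"gripper":-1}
  newtons: 60

```text
clock: 16.1
eef_pos: [483.6, 43.2, 68.8]
tcp_rot: [-3.141, 0.0, 1.571]
contact_force: [-5.0, -1.2, -2.1]
opening: 0.104
grasp_force: 59.6
```

```bash
python3 st.py
```

```text
[483.6  43.2  68.8] [-0.     0.001  0.   ] [-5.  -1.2 -2.1] [-0.53  0.76  0.05]
[[577.6  43.2 109.1]
 [578.6  43.2  51.1]]
```

The bin is upright and touching the board. I'll release, lift clear and look.

Call:
servo_tool:
  deltas:
    - {"x":0,"y":0,"z":0,"rx":0,"ry":0,"rz":0,"gripper":-0.5}
    - {"x":0,"y":0,"z":0,"rx":0,"ry":0,"rz":0,"gripper":-0.3}
    - {"x":0,"y":0,"z":0,"rx":0,"ry":0,"rz":0,"gripper":0}
    - {"x":0,"y":0,"z":0,"rx":0,"ry":0,"rz":0,"gripper":0}
    - {"x":0,"y":0,"z":0,"rx":0,"ry":0,"rz":0,"gripper":0}
    - {"x":0,"y":0,"z":15,"rx":0,"ry":0,"rz":0,"gripper":0}
    - {"x":0,"y":0,"z":35,"rx":0,"ry":0,"rz":0,"gripper":0}
    - {"x":0,"y":0,"z":60,"rx":0,"ry":0,"rz":0,"gripper":0}
    - {"x":0,"y":0,"z":60,"rx":0,"ry":0,"rz":0,"gripper":-1}
    - {"x":0,"y":0,"z":60,"rx":0,"ry":0,"rz":0,"gripper":-1}
  newtons: 30

```text
clock: 17.1
eef_pos: [484.3, 43.3, 129.3]
tcp_rot: [3.141, -0.0, 1.571]
contact_force: [-0.3, 1.1, -0.3]
opening: 0.17
grasp_force: 0.0
```

Run:
```python
from ov import *
h=40.2
print(r.sense()["contact_force"])
X,Y,w,H=250,130,130,95;f=6.1
im0=r.grab_frame("scene");cv2.imwrite("pics/scene_c.png",im0)
im=cv2.resize(im0[Y:Y+H,X:X+w],None,fx=f,fy=f,interpolation=cv2.INTER_CUBIC)
for y0,x0 in((-121,0),(11,0)):
    B=place(box(-100,-16,y0,y0+110,h,h+100),578.9,-21.2,0)
    q=((proj("scene",B)-[X,Y]+.5)*f*8).astype(int)
    for i,j in E8: cv2.line(im,tuple(map(int,q[i])),tuple(map(int,q[j])),(255,255,0),1,cv2.LINE_AA,3)
cv2.imwrite("pics/fin.png",im)
```

```text
[-0.34054018  1.10561061 -0.3006748 ]
```

View pics/fin.png

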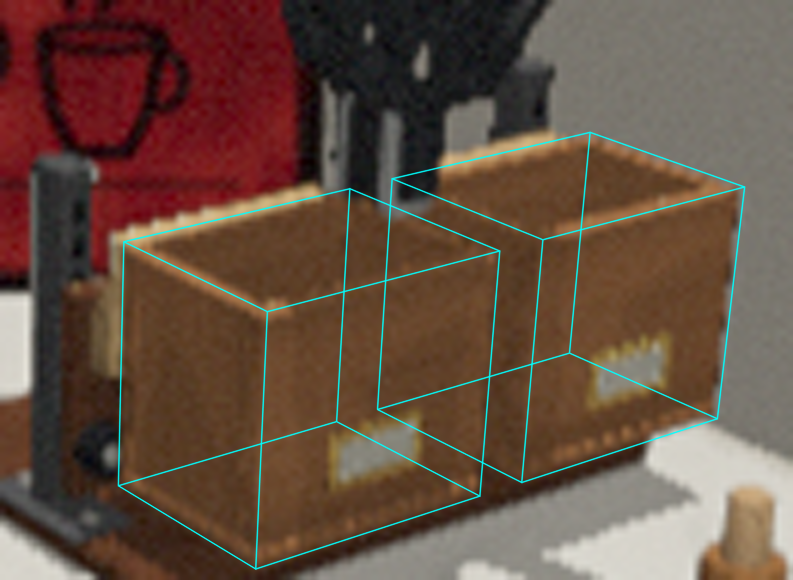

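The picture shows the bin hanging upright and level with its neighbour, along the predicted outline: front-left top at (267,310), fingers clear. To make sure the catch is home, I'll press gently on the rim with shut fingers.

Call:
servo_tool:
  deltas:
    - {"x":0,"y":0,"z":-8,"rx":0,"ry":0,"rz":0,"gripper":-1}
    - {"x":0,"y":0,"z":-16,"rx":0,"ry":0,"rz":0,"gripper":-1}
    - {"x":0,"y":0,"z":-22,"rx":0,"ry":0,"rz":0,"gripper":-1}
    - {"x":0,"y":0,"z":-22,"rx":0,"ry":0,"rz":0,"gripper":-1}
    - {"x":0,"y":0,"z":-23,"rx":0,"ry":0,"rz":0,"gripper":-1}
    - {"x":0,"y":0,"z":-24,"rx":0,"ry":0,"rz":0,"gripper":-1}
  newtons: 30

```text
clock: 17.75
eef_pos: [484.1, 43.3, 105.0]
tcp_rot: [-3.141, -0.0, 1.571]
contact_force: [0.1, -0.3, 0.5]
opening: -0.005
grasp_force: 0.0
```

Call:
servo_tool:
  deltas:
    - {"x":0,"y":0,"z":-0.5,"rx":0,"ry":0,"rz":0,"gripper":-1}
    - {"x":0,"y":0,"z":-1,"rx":0,"ry":0,"rz":0,"gripper":-1}
    - {"x":0,"y":0,"z":-1,"rx":0,"ry":0,"rz":0,"gripper":-1}
  newtons: 30

```text
clock: 18.05
eef_pos: [484.0, 43.3, 104.1]
tcp_rot: [-3.141, -0.0, 1.571]
contact_force: [-0.6, -0.1, -0.8]
opening: 0.001
grasp_force: 0.0
```

Call:
servo_tool:
  deltas:
    - {"x":0,"y":0,"z":-0.5,"rx":0,"ry":0,"rz":0,"gripper":-1}
    - {"x":0,"y":0,"z":-1,"rx":0,"ry":0,"rz":0,"gripper":-1}
    - {"x":0,"y":0,"z":-1,"rx":0,"ry":0,"rz":0,"gripper":-1}
  newtons: 30

```text
clock: 18.35
eef_pos: [483.9, 43.3, 102.9]
tcp_rot: [-3.141, 0.0, 1.571]
contact_force: [0.3, 0.3, 0.3]
opening: -0.0
grasp_force: 0.0
```

Call:
servo_tool:
  deltas:
    - {"x":0,"y":0,"z":-0.5,"rx":0,"ry":0,"rz":0,"gripper":-1}
    - {"x":0,"y":0,"z":-0.5,"rx":0,"ry":0,"rz":0,"gripper":-1}
  newtons: 30

```text
clock: 18.55
eef_pos: [483.9, 43.3, 102.4]
tcp_rot: [-3.141, 0.0, 1.571]
contact_force: [0.8, -0.8, -0.2]
opening: 0.003
grasp_force: 0.0
```

Call:
servo_tool:
  deltas:
    - {"x":0,"y":0,"z":-0.5,"rx":0,"ry":0,"rz":0,"gripper":-1}
    - {"x":0,"y":0,"z":-0.5,"rx":0,"ry":0,"rz":0,"gripper":-1}
  newtons: 30

```text
clock: 18.75
eef_pos: [483.9, 43.3, 101.9]
tcp_rot: [-3.14, -0.0, 1.571]
contact_force: [0.4, -1.1, -0.7]
opening: -0.0
grasp_force: 0.0
```

Call:
servo_tool:
  deltas:
    - {"x":0,"y":0,"z":-0.5,"rx":0,"ry":0,"rz":0,"gripper":-1}
    - {"x":0,"y":0,"z":-0.5,"rx":0,"ry":0,"rz":0,"gripper":-1}
  newtons: 30

```text
clock: 18.95
eef_pos: [484.0, 43.3, 101.4]
tcp_rot: [-3.141, 0.0, 1.571]
contact_force: [-0.1, 0.4, -0.8]
opening: -0.002
grasp_force: 0.1
```

Call:
servo_tool:
  deltas:
    - {"x":0,"y":0,"z":-0.5,"rx":0,"ry":0,"rz":0,"gripper":-1}
    - {"x":0,"y":0,"z":-0.5,"rx":0,"ry":0,"rz":0,"gripper":-1}
  newtons: 30

```text
clock: 19.15
eef_pos: [484.0, 43.3, 101.2]
tcp_rot: [-3.141, 0.0, 1.571]
contact_force: [-1.7, -0.4, 3.8]
opening: -0.003
grasp_force: 2.0
```

Call:
servo_tool:
  deltas:
    - {"x":0,"y":0,"z":-0.5,"rx":0,"ry":0,"rz":0,"gripper":-1}
    - {"x":0,"y":0,"z":-0.5,"rx":0,"ry":0,"rz":0,"gripper":-1}
  newtons: 30

```text
clock: 19.35
eef_pos: [484.0, 43.3, 100.9]
tcp_rot: [-3.141, 0.0, 1.571]
contact_force: [-3.0, 0.5, 8.6]
opening: 0.002
grasp_force: 4.2
```

Call:
servo_tool:
  deltas:
    - {"x":0,"y":0,"z":-0.5,"rx":0,"ry":0,"rz":0,"gripper":-1}
    - {"x":0,"y":0,"z":-0.5,"rx":0,"ry":0,"rz":0,"gripper":-1}
  newtons: 30

```text
clock: 19.55
eef_pos: [483.9, 43.3, 100.7]
tcp_rot: [-3.141, 0.0, 1.571]
contact_force: [-3.7, -0.4, 12.8]
opening: -0.002
grasp_force: 6.2
```

No give at 13 N, so it is locked. I'll also press the upper front in gently to make sure the strip is seated.

Call:
servo_tool:
  deltas:
    - {"x":0,"y":0,"z":10,"rx":0,"ry":0,"rz":0,"gripper":-1}
    - {"x":0,"y":0,"z":20,"rx":0,"ry":0,"rz":0,"gripper":-1}
    - {"x":-30,"y":0,"z":20,"rx":0,"ry":0,"rz":0,"gripper":-1}
    - {"x":-55,"y":0,"z":20,"rx":0,"ry":0,"rz":0,"gripper":-1}
    - {"x":-55,"y":0,"z":20,"rx":0,"ry":0,"rz":0,"gripper":-1}
    - {"x":-55,"y":0,"z":0,"rx":0,"ry":0,"rz":0,"gripper":-1}
    - {"x":-55,"y":0,"z":-18,"rx":0,"ry":0,"rz":0,"gripper":-1}
    - {"x":-45,"y":0,"z":-18,"rx":0,"ry":0,"rz":0,"gripper":-1}
    - {"x":-35,"y":0,"z":-18,"rx":0,"ry":0,"rz":0,"gripper":-1}
    - {"x":-30,"y":0,"z":-18,"rx":0,"ry":0,"rz":0,"gripper":-1}
  newtons: 30

```text
clock: 20.55
eef_pos: [456.8, 43.4, 83.1]
tcp_rot: [3.14, -0.0, 1.571]
contact_force: [0.3, -0.4, -0.5]
opening: 0.002
grasp_force: 0.0
```

Call:
servo_tool:
  deltas:
    - {"x":1,"y":0,"z":0,"rx":0,"ry":0,"rz":0,"gripper":-1}
    - {"x":2,"y":0,"z":0,"rx":0,"ry":0,"rz":0,"gripper":-1}
    - {"x":3,"y":0,"z":0,"rx":0,"ry":0,"rz":0,"gripper":-1}
    - {"x":3,"y":0,"z":0,"rx":0,"ry":0,"rz":0,"gripper":-1}
  newtons: 30

```text
clock: 20.95
eef_pos: [456.9, 43.3, 82.1]
tcp_rot: [-3.141, -0.0, 1.571]
contact_force: [0.3, -0.5, 0.2]
opening: 0.001
grasp_force: 0.0
```

Call:
servo_tool:
  deltas:
    - {"x":1,"y":0,"z":0,"rx":0,"ry":0,"rz":0,"gripper":-1}
    - {"x":2,"y":0,"z":0,"rx":0,"ry":0,"rz":0,"gripper":-1}
    - {"x":3,"y":0,"z":0,"rx":0,"ry":0,"rz":0,"gripper":-1}
    - {"x":3,"y":0,"z":0,"rx":0,"ry":0,"rz":0,"gripper":-1}
  newtons: 30

```text
clock: 21.35
eef_pos: [460.1, 43.3, 82.0]
tcp_rot: [-3.141, -0.0, 1.571]
contact_force: [-0.3, 0.6, 0.1]
opening: 0.003
grasp_force: 0.0
```

Call:
servo_tool:
  deltas:
    - {"x":0.7,"y":0,"z":0,"rx":0,"ry":0,"rz":0,"gripper":-1}
    - {"x":1.4,"y":0,"z":0,"rx":0,"ry":0,"rz":0,"gripper":-1}
    - {"x":2,"y":0,"z":0,"rx":0,"ry":0,"rz":0,"gripper":-1}
  newtons: 30

```text
clock: 21.65
eef_pos: [462.0, 43.3, 82.0]
tcp_rot: [-3.141, -0.0, 1.571]
contact_force: [0.2, 0.2, -0.2]
opening: -0.001
grasp_force: 0.0
```

Call:
servo_tool:
  deltas:
    - {"x":0.7,"y":0,"z":0,"rx":0,"ry":0,"rz":0,"gripper":-1}
    - {"x":1.4,"y":0,"z":0,"rx":0,"ry":0,"rz":0,"gripper":-1}
    - {"x":2,"y":0,"z":0,"rx":0,"ry":0,"rz":0,"gripper":-1}
  newtons: 30

```text
clock: 21.95
eef_pos: [464.0, 43.3, 82.0]
tcp_rot: [-3.141, -0.0, 1.571]
contact_force: [0.4, 0.2, 1.2]
opening: -0.002
grasp_force: 0.0
```

Call:
servo_tool:
  deltas:
    - {"x":0.5,"y":0,"z":0,"rx":0,"ry":0,"rz":0,"gripper":-1}
    - {"x":1,"y":0,"z":0,"rx":0,"ry":0,"rz":0,"gripper":-1}
  newtons: 30

```text
clock: 22.15
eef_pos: [464.6, 43.2, 81.9]
tcp_rot: [-3.14, 0.0, 1.571]
contact_force: [-2.0, 0.8, 1.7]
opening: -0.001
grasp_force: 1.2
```

Contact. I'll press to about 10 N.

Call:
servo_tool:
  deltas:
    - {"x":0.5,"y":0,"z":0,"rx":0,"ry":0,"rz":0,"gripper":-1}
    - {"x":1,"y":0,"z":0,"rx":0,"ry":0,"rz":0,"gripper":-1}
  newtons: 30

```text
clock: 22.35
eef_pos: [464.6, 43.2, 81.7]
tcp_rot: [-3.138, 0.0, 1.571]
contact_force: [-6.4, -0.6, 4.2]
opening: 0.003
grasp_force: 3.4
```

Call:
servo_tool:
  deltas:
    - {"x":0.5,"y":0,"z":0,"rx":0,"ry":0,"rz":0,"gripper":-1}
    - {"x":0.5,"y":0,"z":0,"rx":0,"ry":0,"rz":0,"gripper":-1}
  newtons: 30

```text
clock: 22.55
eef_pos: [464.6, 43.1, 81.7]
tcp_rot: [-3.137, 0.0, 1.571]
contact_force: [-7.1, -2.0, 6.0]
opening: -0.002
grasp_force: 3.8
```

Call:
servo_tool:
  deltas:
    - {"x":-5,"y":0,"z":0,"rx":0,"ry":0,"rz":0,"gripper":-1}
    - {"x":-20,"y":0,"z":0,"rx":0,"ry":0,"rz":0,"gripper":-1}
    - {"x":-40,"y":0,"z":10,"rx":0,"ry":0,"rz":0,"gripper":-1}
    - {"x":-60,"y":0,"z":40,"rx":0,"ry":0,"rz":0,"gripper":-1}
    - {"x":-80,"y":0,"z":80,"rx":0,"ry":0,"rz":0,"gripper":-1}
    - {"x":-100,"y":0,"z":120,"rx":0,"ry":0,"rz":0,"gripper":-1}
    - {"x":-100,"y":0,"z":120,"rx":0,"ry":0,"rz":0,"gripper":-1}
    - {"x":-100,"y":0,"z":120,"rx":0,"ry":0,"rz":0,"gripper":-1}
  newtons: 30

```text
clock: 23.35
eef_pos: [366.5, 43.4, 202.7]
tcp_rot: [3.139, -0.0, 1.571]
contact_force: [0.1, 0.1, -1.2]
opening: -0.005
grasp_force: 0.0
```

Run:
```python
from ov import *
# front face of the neighbour bin warped onto the expected front face of ours: residual shift between them
im=r.grab_frame("scene");h=39.5
def face(y0,dy=0,dz=0):
    P=[(-100,y0+110,h+100),(-100,y0,h+100),(-100,y0,h),(-100,y0+110,h)]
    q=proj("scene",place(P,578.9,-21.2,0)).astype(np.float32)
    M=cv2.getPerspectiveTransform(q,np.float32([[40,40],[260,40],[260,240],[40,240]]))
    return cv2.cvtColor(cv2.warpPerspective(im,M,(300,280)),cv2.COLOR_BGR2GRAY)
a,b=face(-121),face(11)   # 2 px per mm
t=a[130:230,80:220];m=cv2.matchTemplate(b,t,cv2.TM_CCOEFF_NORMED);_,v,_,l=cv2.minMaxLoc(m)
print("label match",round(v,2),"shift mm (right,down)",(l[0]-80)/2,(l[1]-130)/2)
print(r.sense()["eef_pos"],[(np.round(d["box"]),round(d["conf"],2)) for d in r.recognise("cork_bin","scene")][:3])
```

```text
label match 0.96 shift mm (right,down) 0.0 0.5
[366.10700702  43.30657568 201.74360576] [(array([268., 162.,  64.,  62.]), 0.71)]
```

The bin's label lies within 0.5 mm of where its hung neighbour puts it, so the bin is home. Handing in.

```bash
python3 -c "
from rig import r
print(r.sign_off())"
```

```text
the job is handed in; nothing more can be done
None
```

The bin hangs in the free place, let go, upright and level with its neighbour. It did not give when I pressed 13 N on the rim and 7 N on the upper front, so I take the catch as locked; the job is handed in, but no verdict came back.

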